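Put the brick-shaped battery on charge

TASK

On the luthier's bench, take the brick-shaped battery pack (not the round one), set it upright in the bay of the bench charger and push it down until the catch holds it down; then let go. Do not drop or throw the pack, and do not knock over the round battery.

Things in the scene. Friction and masses are not known exactly. Their poses are not given: they have to be found in the camera images.
- pack_mid (a point): Centre (half-way up) of the loose black brick-shaped battery pack: 56 mm long (its x), 40 mm wide (its y), 110 mm tall (its z), about 0.3 kg, flat sides and top, a thin grey band 22 mm below the top. It stands upright on the bench, so this point starts 55 mm above the bench. Grip it across the 40 mm width, best in its upper half. Either way round fits the bay.
- bay_mouth (a point): Centre of the charger bay's open mouth, level with the charger's top, 46 mm above the bench. The charger is a low grey box fixed to the bench, 122 x 76 mm, reaching 46 mm to -x of this point and 76 mm to +x. The bay is 72 mm along this point's x, 56 mm along y: the pack's length goes along x, 8 mm to spare on every side. The bay's floor is a flat sprung cradle, 12 mm below the mouth when up.
- cradle (a joint): Depth the sprung cradle has sunk, m: 0 up (as at the start), 0.022 lower stop. Push-push catch: pushing takes 8 N at first, 13 N at the stop, less the pack's weight. Push past 0.020, best right to the stop, and let go: it rises a little and is held at about 0.014 (pack's top 84 mm above the mouth; 76 mm at the stop). A second push to the stop releases it and it rises to 0.
- roundpack_mid (a point): Centre of the bystander: a loose black round battery, 48 mm in diameter and 110 mm tall, standing on the bench. Leave it standing.
Mind the look-alikes: they are no part of the job. What is shaped like the part that bears roundpack_mid but blue or purple is not meant.

How it is judged:
By the outcome, as a careful person would: the job done as asked, in the order asked, and still so for the second after the job is handed in, with the robot touching nothing.
It also fails if it takes over 38 s, if anything falls off the work surface, if the arm or the gripper's body presses on something with over 40 N, if the wrist force passes 120 N, or if a joint passes its speed limit or range.

ROBOT

A 7-joint arm with a two-finger parallel gripper is mounted at the origin on the work surface. World frame = base frame: x ahead of the robot, y to its left, z up, the work surface at z = 0. Lengths are in m, angles in degrees, forces in N, time in s.
With the tool pointing down it reaches from about 0.425 to 0.875 m from the base axis. Payload 4.7 kg.
Tool frame: the origin (TCP) lies midway between the tips of the shut fingers; the grasp point (between the pads) lies 19 mm behind it; z points along the fingers, y is the direction in which the jaws open and shut (so a half turn about z gives the same grasp; the last joint's range is limited). The gripper opens to 87 mm and grips with 3 to 60 N. Pads are 19 mm wide; open, the fingers measure 117 mm over their backs; the gripper's body (75 mm by 190 mm) begins 51 mm behind the grasp point.
Start: joints at [66.412, 18.392, -4.016, 83.108, 1.295, 78.541, -3.26], TCP at [0.268, -0.592, 0.223] pointing down, gripper open.
Joint ranges: [-163.93, 163.93], [-17.29, 119.83], [-79.2, 71.16], [3.27, 140.29], [-89.18, 269.18], [5.43, 117.66], [-154.24, 154.24]. Speed limits (degrees/s): [147.25, 147.25, 180, 180, 180, 180, 180].

INTERFACE

Orientations are given as a 3x3 rotation matrix whose columns are the frame's x, y, z axes.
In Python, from bench import ctrl, read_camera, calibration, workorder gives the robot as it stands.
- The arm moves only by the tool carry_out, never from a script. Its argument "commands" is a list of rows, each an object with "linear": the shift along the tool's x, y, z in m, a list of three; "spin": the turn about the tool's z in rad. In form: [{"linear": [tx, ty, tz], "spin": spin}, ...]. A call has 1 to 12 rows; each row is the pose to reach, as a shift and turn from the pose measured when the call began, along the tool's axes at that moment; what a row does not reach only later rows make up. A row lasts 1/8 s, in which the tool goes at most 62.5 mm and 10.7 degrees, less where a joint would pass 70% of its speed; a pose out of reach is approached as far as the arm can. A call with a gripper value outside its range is refused whole. "jaw" is the finger opening in m, from 0 to 0.087, set as the call begins (left out, the last holds). The fingers move at their own pace and stop on an object; "grip_force" is the grip in N (left out, the last holds). Time passes only in rows, so rows that repeat a pose let the fingers close. It gives the time, the measured TCP pose, the force and the opening at its end, in the units of the state.
- ctrl.read_state(): the state, without advancing time (a new reading comes with each control period).
- read_camera(name): name is "side" or "top" or "wrist"; returns the picture (420x560x3 uint8, red, green, blue); there is no depth.
- calibration(name): a dict with "K" (3x3 intrinsics, pixels), "R" (3x3) and "t" (3): a world point X has camera coordinates R X + t; the wrist camera has in their place "T_tool_cam" (4x4, takes a point from camera to tool coordinates, whose origin is the TCP and whose axes are the flange's). Camera axes: x right, y down, z forward; pixel columns grow to the right and rows downward; lengths in m; the calibration is good to about 2 mm. A picture is of the moment at which its call begins: read the wrist's pose just before it. calibration takes no time and is no camera call.
- workorder.finish_job(): hands the job in, once; it reports no verdict.
The state is a dict: "time_s": time; "joints": joint angles; "qvel": joint speeds; "effort": joint torques, N m; "ee_pos": TCP position; "eef_rot": TCP orientation; "wrist_force": force on the tool from outside, world axes, zero at the start; "moment": the same for the moment, N m; "opening": opening from 0.0 (shut) to 1.0 (fully open).
Only numpy, scipy, OpenCV 4.12 (cv2) and the standard library are available. Lean on these libraries where they do the work, as an engineer would, in place of code of your own. Each camera call takes 0.05 s, during which the arm holds its last target.

## Working session

There is one attempt and no reset: what is moved stays moved. The work goes in short steps, Python scripts to look and compute and a tool call to move; the robot and the scene stay as the last step left them, time stands still between calls to the robot, and variables do not carry over. Pictures are saved under pics/ and viewed, and the job is handed in when it is done.

Besides the shell and the picture viewer there is one more tool, called after ">>>" by a JSON object that holds its "op" and its "data", one argument or row to a line. carry_out: Moves the arm, as the interface text tells. Its arguments: {"type":"object","properties":{"commands":{"type":"array"},"jaw":{"type":"number"},"grip_force":{"type":"number"}},"required":["commands"]}

```bash
mkdir -p pics
cat > h.py <<'E'
import numpy as np,cv2
from bench import ctrl, read_camera, calibration, workorder
def save(n,im): cv2.imwrite('pics/'+n+'.png',cv2.cvtColor(im,cv2.COLOR_RGB2BGR))
def load(n): return cv2.cvtColor(cv2.imread('pics/'+n+'.png'),cv2.COLOR_BGR2RGB)
def ray(c,uv):
    C=calibration(c);K,R,t=map(np.array,(C['K'],C['R'],C['t']))
    d=R.T@np.linalg.inv(K)@np.array([uv[0],uv[1],1.]);return -R.T@t,d
def onz(c,uv,z):
    o,d=ray(c,uv);return o+d*(z-o[2])/d[2]
def proj(c,X):
    C=calibration(c);K,R,t=map(np.array,(C['K'],C['R'],C['t']));p=K@(R@np.array(X)+t);return p[:2]/p[2]
E
python3 - <<'E'
from h import *
np.set_printoptions(precision=4,suppress=True)
for c in('top','side'): save(c+'0',read_camera(c)); o,_=ray(c,(280,210)); print(c,o,onz(c,(280,210),0))
s=ctrl.read_state();print(s)
E
```

```text
top [0.389  0.0888 1.0135] [0.5831 0.0686 0.    ]
side [0.4294 0.6995 0.5524] [0.5757 0.02   0.    ]
{'time_s': 0.1, 'joints': array([66.4111, 18.4364, -4.0154, 83.1659,  1.2959, 78.5412, -3.2588]), 'qvel': array([-0.0442, -0.1649,  0.0341, -0.2143,  0.0006,  0.0682,  0.0105]), 'effort': array([ -0.0005, -49.2573,  -0.406 , -31.3398,  -0.0642,   0.0395,
         0.0001]), 'ee_pos': array([ 0.2682, -0.5915,  0.2216]), 'eef_rot': array([[ 0.9107,  0.4131, -0.0008],
       [ 0.4131, -0.9107,  0.0015],
       [-0.0001, -0.0017, -1.    ]]), 'wrist_force': array([-0.1404,  0.101 ,  0.1189]), 'moment': array([ 0.0064, -0.0051, -0.0006]), 'opening': 1.0036378424320205}
```

View pics/top0.png

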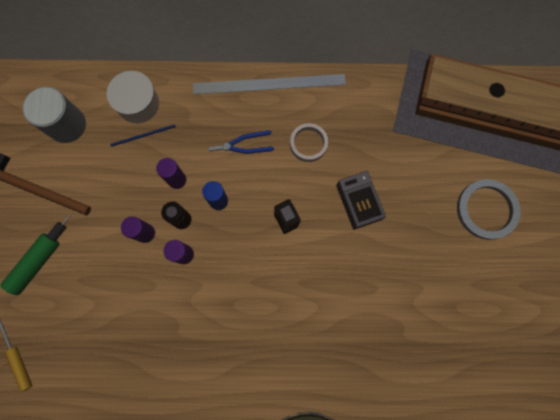

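View pics/side0.png

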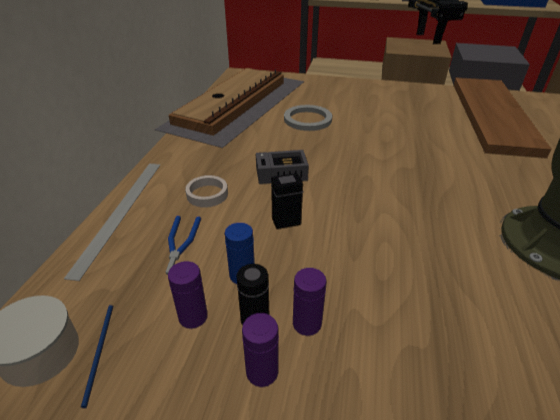

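Candidates at top: black brick (287,216), black round (176,215), and blue/purple cylinders. The brick fits the task because it has a square top and is black. The charger is at (361,200). I'll enlarge to confirm.

Run:
```python
from h import *
a=load('top0')[160:260,255:405]; b=load('side0')[140:240,235:335]
a=cv2.resize(a,None,fx=5,fy=5,interpolation=cv2.INTER_CUBIC)
a=np.clip(a.astype(float)*2.2,0,255).astype(np.uint8)
save('topc',a)
b=cv2.resize(b,None,fx=5,fy=5,interpolation=cv2.INTER_CUBIC)
save('sidec',np.clip(b.astype(float)*1.6,0,255).astype(np.uint8))
```

```text
(no output)
```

View pics/topc.png

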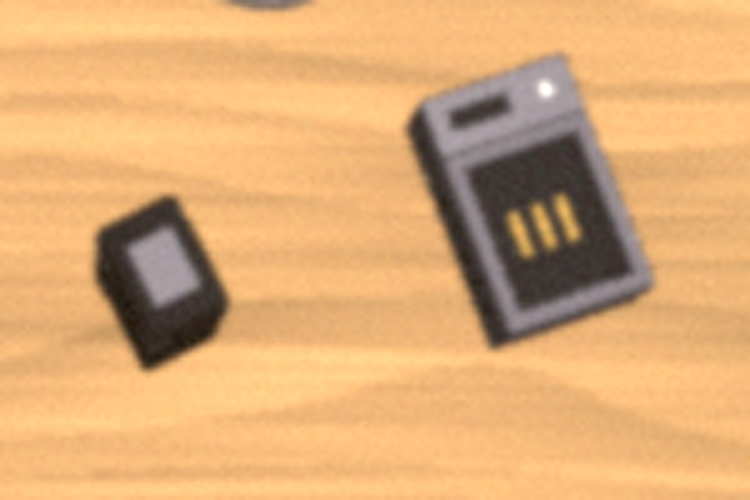

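View pics/sidec.png

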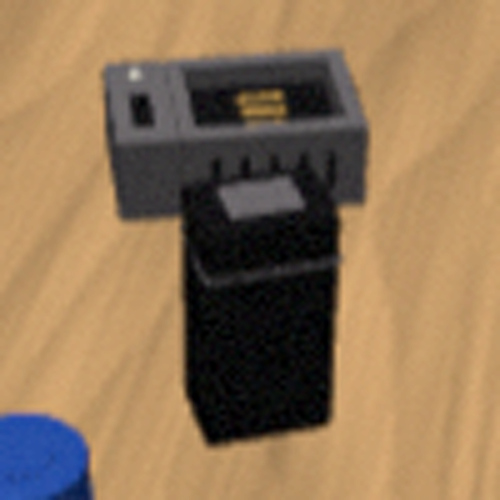

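Run:
```python
from h import *
np.set_printoptions(precision=4,suppress=True)
f=lambda p:((p[0]+.5)/5-.5+255,(p[1]+.5)/5-.5+160)
def yaw(v): return np.degrees(np.arctan2(v[1],v[0]))
print('charger outline'); P=[onz('top',f(p),.046) for p in [(428,103),(568,57),(652,285),(513,333)]]
for i in range(4): d=P[(i+1)%4]-P[i];print(P[i],np.linalg.norm(d),yaw(d))
print('c',np.mean(P,0))
print('bay');P=[onz('top',f(p),.046) for p in [(468,168),(580,130),(635,272),(520,308)]]
for i in range(4): d=P[(i+1)%4]-P[i];print(P[i],np.linalg.norm(d),yaw(d))
print('c',np.mean(P,0))
im=load('top0').astype(int)
sub=im[190:240,265:310]; print('label')
m=((sub.max(2)-sub.min(2)<25)&(sub.min(2)>45)).astype(np.uint8)
cs,_=cv2.findContours(m,0,1)
for c in cs:
  if len(c)>5:
    r=cv2.minAreaRect(c);b=cv2.boxPoints(r)+[265,190];print(r)
    Q=[onz('top',p,.11) for p in b]
    for i in range(4): d=Q[(i+1)%4]-Q[i];print(b[i],Q[i],np.linalg.norm(d),yaw(d))
    print('c',np.mean(Q,0))
print('packsil');P=[onz('top',f(p),.11) for p in [(98,235),(175,198),(228,300)]]
for i in range(3): d=P[(i+1)%3]-P[i];print(P[i],np.linalg.norm(d),yaw(d))
print(onz('side',(235+262/5,140+198/5),.11))
```

```text
charger outline
[ 0.6489 -0.0747  0.046 ] 0.07210472723134338 -70.77134504414335
[ 0.6727 -0.1428  0.046 ] 0.11715585800613289 -161.9285141643874
[ 0.5613 -0.1791  0.046 ] 0.0705418899551502 109.66645024788866
[ 0.5375 -0.1127  0.046 ] 0.11767369504127506 18.83860761004877
c [ 0.6051 -0.1273  0.046 ]
bay
[ 0.6171 -0.0933  0.046 ] 0.057538557521771665 -70.34603596281387
[ 0.6364 -0.1474  0.046 ] 0.07298937934290689 -160.9076337537302
[ 0.5674 -0.1713  0.046 ] 0.05783381763013956 108.05605332976005
[ 0.5495 -0.1163  0.046 ] 0.07138000680504092 18.860738835396596
c [ 0.5926 -0.1321  0.046 ]
label
((22.400001525878906, 22.799999237060547), (13.416407585144043, 9.838698387145996), 63.43495178222656)
[280. 209.] [0.5643 0.0708 0.11  ] 0.021961445113526403 -62.38405421090581
[288.8 204.6] [0.5744 0.0513 0.11  ] 0.030024473619932195 -153.58273826460024
[294.8 216.6] [0.5475 0.038  0.11  ] 0.0218445422764663 117.45691602892701
[286. 221.] [0.5375 0.0573 0.11  ] 0.02996163147268624 26.638502599802138
c [0.5559 0.0543 0.11  ]
packsil
[0.5695 0.0837 0.11  ] 0.03818845703097934 -63.23689574209654
[0.5867 0.0496 0.11  ] 0.05145598866469101 -152.7677276384507
[0.541 0.026 0.11 ] 0.0643292933446836 63.64661371608774
[0.5529 0.0583 0.11  ]
```

>>> {"op": "carry_out", "data": {
  "commands": [
    {"linear": [0.02, -0.018, -0.003], "spin": 0},
    {"linear": [0.06, -0.053, -0.008], "spin": 0},
    {"linear": [0.1, -0.089, -0.015], "spin": 0},
    {"linear": [0.145, -0.129, -0.02], "spin": 0},
    {"linear": [0.19, -0.169, -0.025], "spin": 0},
    {"linear": [0.235, -0.209, -0.03], "spin": 0},
    {"linear": [0.28, -0.249, -0.03], "spin": 0},
    {"linear": [0.325, -0.289, -0.03], "spin": 0},
    {"linear": [0.37, -0.329, -0.03], "spin": 0},
    {"linear": [0.41, -0.365, -0.03], "spin": 0},
    {"linear": [0.44, -0.391, -0.03], "spin": 0},
    {"linear": [0.45, -0.4, -0.03], "spin": 0}
  ],
  "jaw": 0.087
}}

```text
time_s: 1.6
ee_pos: [0.5131, -0.0385, 0.252]
eef_rot: [[0.909, 0.417, -0.001], [0.417, -0.909, 0.002], [-0.0, -0.003, -1.0]]
wrist_force: [-0.5, -0.5, 0.1]
opening: 0.998
```

Run:
```python
from h import *
np.set_printoptions(precision=4,suppress=True)
s=ctrl.read_state(); np.savez('w0',p=s['ee_pos'],R=s['eef_rot']);save('w0',read_camera('wrist'))
print(s['time_s'],s['ee_pos'],s['eef_rot'],s['joints'])
print(calibration('wrist'))
print(s['eef_rot'].T@(np.array([.555,.055,.25])-s['ee_pos']))
```

```text
1.6 [ 0.5131 -0.0385  0.252 ] [[ 0.9088  0.4172 -0.0012]
 [ 0.4172 -0.9088  0.0023]
 [-0.0002 -0.0026 -1.    ]] [ 33.9326   2.7125 -33.3245  98.5014   1.3824  79.3072 -64.9611]
{'K': array([[369.9805,   0.    , 283.3906],
       [  0.    , 369.9805, 213.8176],
       [  0.    ,   0.    ,   1.    ]]), 'T_tool_cam': array([[-0.    , -0.952 , -0.3061,  0.0857],
       [ 1.    ,  0.0001, -0.0005,  0.0004],
       [ 0.0006, -0.3061,  0.952 , -0.1629],
       [ 0.    ,  0.    ,  0.    ,  1.    ]])}
[ 0.0771 -0.0675  0.0021]
```

View pics/w0.png

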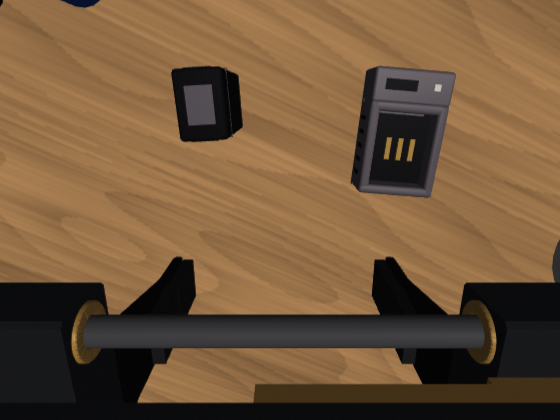

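The wrist view shows the brick's top face at about (202,103) and the charger bay at about (402,150). I'll enlarge to measure both.

Run:
```python
from h import *
im=load('w0')
a=im[55:155,160:260];b=im[55:205,340:465]
e=lambda x,s:np.clip(cv2.resize(x,None,fx=s,fy=s,interpolation=cv2.INTER_CUBIC).astype(float)*2.5,0,255).astype(np.uint8)
A=e(a,4);B=e(b,4); o=np.zeros((600,910,3),np.uint8);o[:400,:400]=A;o[:600,410:]=B
save('w0c',o[:,:]) if 0 else save('w0c',np.ascontiguousarray(np.hstack([np.vstack([e(a,3),np.zeros((150,300,3),np.uint8)]),e(b,3)])))
```

```text
(no output)
```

View pics/w0c.png

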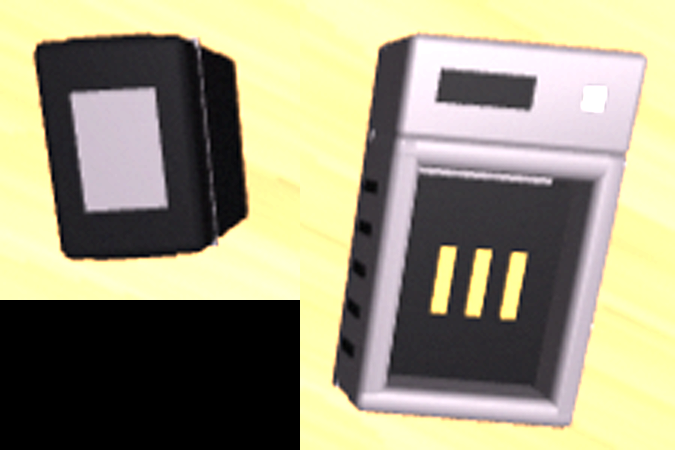

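```bash
cat >> h.py <<'E'
def wray(f,uv):
    d=np.load(f+'.npz');C=calibration('wrist');T=np.array(C['T_tool_cam']);K=np.array(C['K'])
    v=T[:3,:3]@np.linalg.inv(K)@np.array([uv[0],uv[1],1.]);return d['p']+d['R']@T[:3,3],d['R']@v
def wonz(f,uv,z):
    o,v=wray(f,uv);return o+v*(z-o[2])/v[2]
def rep(n,P):
    print(n)
    for i in range(len(P)):
        d=P[(i+1)%len(P)]-P[i];print(P[i],round(np.linalg.norm(d)*1e3,1),round(np.degrees(np.arctan2(d[1],d[0])),1))
    print('c',np.mean(P,0))
E
python3 - <<'E'
from h import *
np.set_printoptions(precision=4,suppress=True)
g=lambda p:((p[0]+.5)/3-.5+160,(p[1]+.5)/3-.5+55)
k=lambda p:((p[0]-300+.5)/3-.5+340,(p[1]+.5)/3-.5+55)
rep('label',[wonz('w0',g(p),.11) for p in [(70,92),(158,88),(167,207),(85,213)]])
rep('top',[wonz('w0',g(p),.11) for p in [(36,45),(183,36),(209,250),(63,257)]])
rep('chg',[wonz('w0',k(p),.046) for p in [(413,35),(645,57),(572,425),(362,405)]])
rep('bay chamfer',[wonz('w0',k(p),.046) for p in [(400,145),(605,160),(563,403),(370,395)]])
rep('bay inner',[wonz('w0',k(p),.040) for p in [(417,165),(592,180),(548,390),(387,386)]])
E
```

```text
label
[0.5647 0.0714 0.11  ] 23.0 -62.9
[0.5752 0.051  0.11  ] 30.1 -154.1
[0.5481 0.0379 0.11  ] 22.2 118.7
[0.5375 0.0573 0.11  ] 30.7 27.4
c [0.5564 0.0544 0.11  ]
top
[0.5718 0.0832 0.11  ] 37.9 -62.1
[0.5896 0.0497 0.11  ] 54.1 -150.8
[0.5423 0.0234 0.11  ] 39.8 117.4
[0.524  0.0587 0.11  ] 53.8 27.2
c [0.5569 0.0538 0.11  ]
chg
[ 0.6501 -0.0711  0.046 ] 72.8 -70.4
[ 0.6746 -0.1397  0.046 ] 118.6 -159.3
[ 0.5636 -0.1816  0.046 ] 72.9 109.1
[ 0.5397 -0.1127  0.046 ] 118.0 20.6
c [ 0.607  -0.1263  0.046 ]
bay chamfer
[ 0.6198 -0.0833  0.046 ] 65.9 -69.3
[ 0.6431 -0.1449  0.046 ] 79.9 -158.1
[ 0.5689 -0.1747  0.046 ] 66.1 112.3
[ 0.5439 -0.1135  0.046 ] 81.7 21.7
c [ 0.5939 -0.1291  0.046 ]
bay inner
[ 0.6171 -0.0926  0.04  ] 57.6 -70.0
[ 0.6368 -0.1468  0.04  ] 70.5 -160.5
[ 0.5704 -0.1703  0.04  ] 55.7 113.2
[ 0.5484 -0.1191  0.04  ] 73.7 21.1
c [ 0.5932 -0.1322  0.04  ]
```

Two views agree: pack at (0.5565, 0.054) with yaw 27°, and bay at (0.593, −0.1315) with yaw 20°. Next I'll move over the pack and descend.

>>> {"op": "carry_out", "data": {
  "commands": [
    {"linear": [0.02, -0.017, 0], "spin": -0.02},
    {"linear": [0.048, -0.04, 0], "spin": -0.046},
    {"linear": [0.07, -0.06, 0], "spin": -0.046},
    {"linear": [0.078, -0.066, 0.01], "spin": -0.046},
    {"linear": [0.078, -0.066, 0.04], "spin": -0.046},
    {"linear": [0.078, -0.066, 0.08], "spin": -0.046},
    {"linear": [0.078, -0.066, 0.11], "spin": -0.046},
    {"linear": [0.078, -0.066, 0.12], "spin": -0.046},
    {"linear": [0.078, -0.066, 0.12], "spin": -0.046}
  ]
}}

```text
time_s: 2.78
ee_pos: [0.5563, 0.0531, 0.1317]
eef_rot: [[0.889, 0.457, -0.002], [0.457, -0.889, 0.002], [-0.001, -0.003, -1.0]]
wrist_force: [-0.5, 0.1, -0.0]
opening: 0.997
```

Run:
```python
from h import *
np.set_printoptions(precision=4,suppress=True)
s=ctrl.read_state(); np.savez('w1',p=s['ee_pos'],R=s['eef_rot']);w=read_camera('wrist');save('w1',np.clip(w.astype(float)*2,0,255).astype(np.uint8))
print(s['time_s'],s['ee_pos'],s['eef_rot'])
R=s['eef_rot'];print(R.T@(np.array([.5565,.054,.06])-s['ee_pos']),27.3-np.degrees(np.arctan2(R[1,0],R[0,0])))
```

```text
2.775 [0.5563 0.0531 0.1317] [[ 0.8895  0.4569 -0.0022]
 [ 0.4569 -0.8895  0.0022]
 [-0.001  -0.0029 -1.    ]]
[ 0.0007 -0.0005  0.0717] 0.11043607006470069
```

View pics/w1.png

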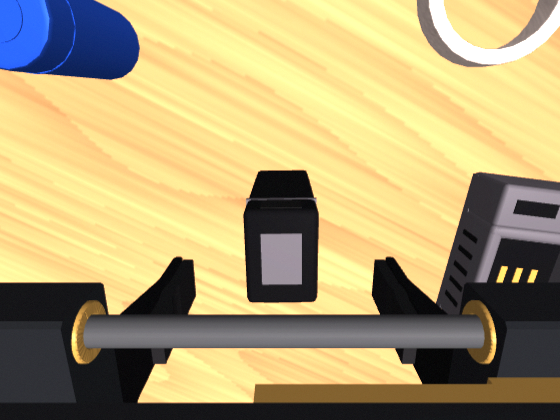

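The pack's top is centred between the fingers (column 281 against jaw mid 283). I'll descend, then close.

>>> {"op": "carry_out", "data": {
  "commands": [
    {"linear": [0.001, -0.0005, 0.02], "spin": 0},
    {"linear": [0.001, -0.0005, 0.045], "spin": 0},
    {"linear": [0.001, -0.0005, 0.065], "spin": 0},
    {"linear": [0.001, -0.0005, 0.072], "spin": 0},
    {"linear": [0.001, -0.0005, 0.072], "spin": 0}
  ]
}}

```text
time_s: 3.45
ee_pos: [0.5576, 0.0548, 0.0604]
eef_rot: [[0.889, 0.457, -0.001], [0.457, -0.889, 0.003], [0.0, -0.003, -1.0]]
wrist_force: [0.5, -0.5, -0.2]
opening: 0.998
```

>>> {"op": "carry_out", "data": {
  "commands": [
    {"linear": [0, 0, 0], "spin": 0},
    {"linear": [0, 0, 0], "spin": 0},
    {"linear": [0, 0, 0], "spin": 0},
    {"linear": [0, 0, 0], "spin": 0},
    {"linear": [0, 0, 0], "spin": 0},
    {"linear": [0, 0, 0], "spin": 0}
  ],
  "jaw": 0.03,
  "grip_force": 40
}}

```text
time_s: 4.2
ee_pos: [0.5576, 0.0548, 0.0604]
eef_rot: [[0.889, 0.457, -0.001], [0.457, -0.889, 0.003], [0.0, -0.003, -1.0]]
wrist_force: [-0.0, 0.3, 0.9]
opening: 0.463
```

Opening is 40.3 mm, so the pack is gripped. Lift.

>>> {"op": "carry_out", "data": {
  "commands": [
    {"linear": [0, 0, -0.008], "spin": 0},
    {"linear": [0, 0, -0.025], "spin": 0},
    {"linear": [0, 0, -0.05], "spin": 0},
    {"linear": [0, 0, -0.075], "spin": 0},
    {"linear": [0, 0, -0.088], "spin": 0},
    {"linear": [0, 0, -0.09], "spin": 0},
    {"linear": [0, 0, -0.09], "spin": 0}
  ]
}}

```text
time_s: 5.08
ee_pos: [0.5571, 0.0544, 0.1498]
eef_rot: [[0.889, 0.457, -0.002], [0.457, -0.889, 0.002], [-0.001, -0.003, -1.0]]
wrist_force: [-0.1, -0.1, -3.4]
opening: 0.456
```

Run:
```python
from h import *
np.set_printoptions(precision=4,suppress=True)
s=ctrl.read_state(); np.savez('w2',p=s['ee_pos'],R=s['eef_rot']);w=read_camera('wrist');save('w2',np.clip(w.astype(float)*2,0,255).astype(np.uint8))
R=s['eef_rot'];print(s['time_s'],s['ee_pos'],s['wrist_force'],s['opening'])
print(R.T@(np.array([.593,-.1315,.150])-s['ee_pos']),np.degrees(np.arctan2(R[1,0],R[0,0])))
```

```text
5.075 [0.5571 0.0544 0.1498] [-0.1065 -0.13   -3.4343] 0.4558432724384638
[-0.0532  0.1817 -0.0007] 27.220322937883154
```

View pics/w2.png

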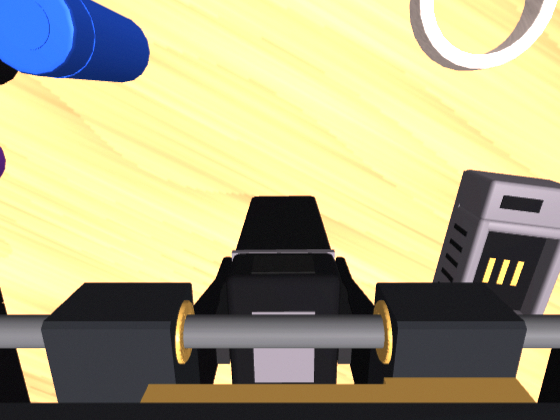

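Run:
```python
from h import *
np.set_printoptions(precision=4,suppress=True)
for uv,z in [((252,197),.0894),((318,197),.0894),((233,252),.1774),((334,252),.1774)]:
    d=np.load('w2.npz');print(d['R'].T@(wonz('w2',uv,z)-d['p']))
```

```text
[ 0.0249 -0.0193  0.0604]
[0.0249 0.0219 0.0603]
[ 0.0262 -0.0197 -0.0276]
[ 0.0263  0.0205 -0.0277]
```

Held pack is upright, offset about −1.5 mm along tool x. Carry it over the bay.

>>> {"op": "carry_out", "data": {
  "commands": [
    {"linear": [-0.004, 0.015, 0], "spin": 0.02},
    {"linear": [-0.014, 0.05, 0], "spin": 0.05},
    {"linear": [-0.026, 0.09, 0], "spin": 0.08},
    {"linear": [-0.038, 0.13, 0], "spin": 0.11},
    {"linear": [-0.047, 0.163, 0], "spin": 0.126},
    {"linear": [-0.051, 0.178, 0], "spin": 0.126},
    {"linear": [-0.052, 0.1815, 0], "spin": 0.126},
    {"linear": [-0.052, 0.1815, 0], "spin": 0.126},
    {"linear": [-0.052, 0.1815, 0], "spin": 0.126}
  ]
}}

```text
time_s: 6.25
ee_pos: [0.5938, -0.1286, 0.1491]
eef_rot: [[0.939, 0.345, -0.002], [0.345, -0.939, 0.003], [-0.001, -0.004, -1.0]]
wrist_force: [-0.6, 0.8, -3.8]
opening: 0.453
```

Run:
```python
from h import *
np.set_printoptions(precision=4,suppress=True)
s=ctrl.read_state(); np.savez('w3',p=s['ee_pos'],R=s['eef_rot']);w=read_camera('wrist');save('w3',np.clip(w.astype(float)*2.,0,255).astype(np.uint8)); save('s3',read_camera('side'))
R=s['eef_rot'];print(s['time_s'],s['ee_pos'],s['wrist_force'],s['opening'])
print(R.T@(np.array([.5943,-.131,.150])-s['ee_pos']),np.degrees(np.arctan2(R[1,0],R[0,0])))
```

```text
6.25 [ 0.5938 -0.1286  0.1491] [-0.6478  0.777  -3.8366] 0.45331316548115735
[-0.0004  0.0024 -0.0009] 20.16788425967
```

View pics/w3.png

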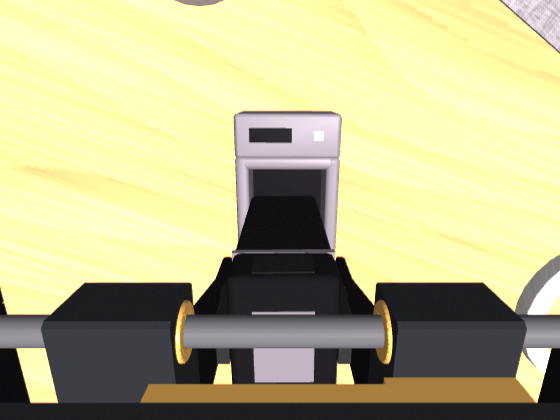

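View pics/s3.png

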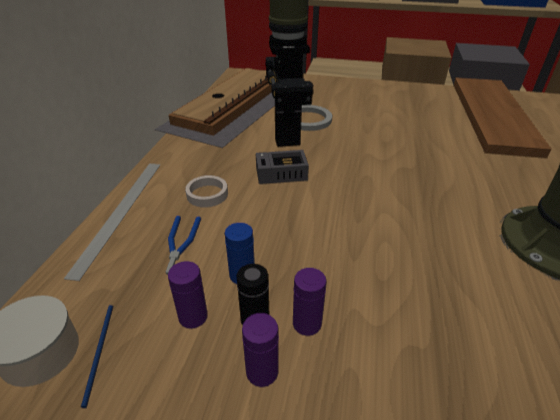

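Run:
```python
from h import *
np.set_printoptions(precision=4,suppress=True)
d=np.load('w3.npz')
for uv in [(236,114),(340,114),(250,168),(325,168),(237,157),(339,157),(237,235),(337,235)]: print(uv,d['R'].T@(wonz('w3',uv,.046)-d['p']))
```

```text
(236, 114) [ 0.073  -0.0328  0.1031]
(340, 114) [0.0731 0.0395 0.1028]
(250, 168) [ 0.0351 -0.0241  0.1031]
(325, 168) [0.0352 0.0304 0.1029]
(237, 157) [ 0.0431 -0.0332  0.1031]
(339, 157) [0.0432 0.0402 0.1029]
(237, 235) [-0.017  -0.0355  0.1032]
(337, 235) [-0.0169  0.0414  0.1029]
```

>>> {"op": "carry_out", "data": {
  "commands": [
    {"linear": [0, 0.0025, 0], "spin": 0},
    {"linear": [0, 0.0025, 0.01], "spin": 0},
    {"linear": [0, 0.0025, 0.025], "spin": 0},
    {"linear": [0, 0.0025, 0.038], "spin": 0},
    {"linear": [0, 0.0025, 0.046], "spin": 0},
    {"linear": [0, 0.0025, 0.051], "spin": 0},
    {"linear": [0, 0.0025, 0.051], "spin": 0}
  ],
  "grip_force": 50
}}

```text
time_s: 7.22
ee_pos: [0.5944, -0.1314, 0.0978]
eef_rot: [[0.939, 0.344, -0.003], [0.344, -0.939, 0.003], [-0.002, -0.004, -1.0]]
wrist_force: [0.2, 0.4, -3.2]
opening: 0.454
```

Run:
```python
from h import *
save('s4',cv2.resize(read_camera('side')[60:200,200:360],None,fx=4,fy=4))
s=ctrl.read_state(); print(s['time_s'],s['ee_pos'],s['wrist_force'],s['moment'])
```

```text
7.275 [ 0.59468564 -0.1315096   0.09822853] [-0.17265193 -0.95647928 -2.7000054 ] [-0.00161083 -0.00353572  0.00442   ]
```

View pics/s4.png

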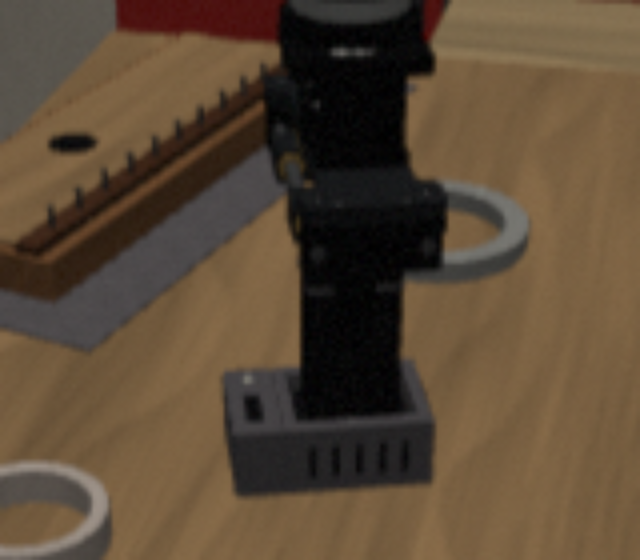

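The pack is inside the mouth with side clearance, and no contact force yet. Push slowly.

>>> {"op": "carry_out", "data": {
  "commands": [
    {"linear": [0, 0, 0.004], "spin": 0},
    {"linear": [0, 0, 0.008], "spin": 0},
    {"linear": [0, 0, 0.012], "spin": 0},
    {"linear": [0, 0, 0.016], "spin": 0},
    {"linear": [0, 0, 0.02], "spin": 0},
    {"linear": [0, 0, 0.022], "spin": 0},
    {"linear": [0, 0, 0.022], "spin": 0}
  ]
}}

```text
time_s: 8.15
ee_pos: [0.5955, -0.1315, 0.0779]
eef_rot: [[0.939, 0.344, -0.0], [0.344, -0.939, 0.002], [0.0, -0.002, -1.0]]
wrist_force: [-2.6, 0.5, 7.1]
opening: 0.46
```

>>> {"op": "carry_out", "data": {
  "commands": [
    {"linear": [0, 0, 0.002], "spin": 0},
    {"linear": [0, 0, 0.004], "spin": 0},
    {"linear": [0, 0, 0.006], "spin": 0},
    {"linear": [0, 0, 0.008], "spin": 0},
    {"linear": [0, 0, 0.008], "spin": 0}
  ]
}}

```text
time_s: 8.78
ee_pos: [0.5956, -0.1315, 0.0722]
eef_rot: [[0.939, 0.344, -0.0], [0.344, -0.939, 0.001], [-0.0, -0.001, -1.0]]
wrist_force: [-5.3, 1.0, 11.6]
opening: 0.454
```

>>> {"op": "carry_out", "data": {
  "commands": [
    {"linear": [0, 0, 0.002], "spin": 0},
    {"linear": [0, 0, 0.004], "spin": 0},
    {"linear": [0, 0, 0.004], "spin": 0}
  ]
}}

```text
time_s: 9.15
ee_pos: [0.5957, -0.1314, 0.0721]
eef_rot: [[0.939, 0.344, -0.001], [0.344, -0.939, -0.001], [-0.001, 0.0, -1.0]]
wrist_force: [-8.6, 1.4, 20.4]
opening: 0.458
```

At the stop: force rose to 20 N with no further travel. I'll ease up 8 mm to seat the catch, then open.

>>> {"op": "carry_out", "data": {
  "commands": [
    {"linear": [0, 0, 0.0], "spin": 0},
    {"linear": [0, 0, -0.002], "spin": 0},
    {"linear": [0, 0, -0.004], "spin": 0},
    {"linear": [0, 0, -0.006], "spin": 0},
    {"linear": [0, 0, -0.006], "spin": 0},
    {"linear": [0, 0, -0.006], "spin": 0}
  ]
}}

```text
time_s: 9.9
ee_pos: [0.5955, -0.1314, 0.0795]
eef_rot: [[0.939, 0.344, -0.001], [0.344, -0.939, -0.001], [-0.001, 0.001, -1.0]]
wrist_force: [-4.1, -0.0, 7.0]
opening: 0.456
```

>>> {"op": "carry_out", "data": {
  "commands": [
    {"linear": [0, 0, 0], "spin": 0},
    {"linear": [0, 0, 0], "spin": 0},
    {"linear": [0, 0, 0], "spin": 0},
    {"linear": [0, 0, 0], "spin": 0},
    {"linear": [0, 0, 0], "spin": 0}
  ],
  "jaw": 0.087
}}

```text
time_s: 10.52
ee_pos: [0.5955, -0.1314, 0.0794]
eef_rot: [[0.939, 0.344, -0.001], [0.344, -0.939, -0.001], [-0.001, 0.001, -1.0]]
wrist_force: [-0.7, 0.5, 0.5]
opening: 0.934
```

>>> {"op": "carry_out", "data": {
  "commands": [
    {"linear": [0, 0, -0.01], "spin": 0},
    {"linear": [0, 0, -0.04], "spin": 0},
    {"linear": [0, 0, -0.08], "spin": 0},
    {"linear": [0, 0, -0.12], "spin": 0},
    {"linear": [0, 0, -0.15], "spin": 0},
    {"linear": [0, 0, -0.16], "spin": 0},
    {"linear": [-0.03, 0, -0.16], "spin": 0},
    {"linear": [-0.06, 0, -0.16], "spin": 0},
    {"linear": [-0.06, 0, -0.16], "spin": 0}
  ]
}}

```text
time_s: 11.65
ee_pos: [0.5373, -0.1534, 0.2387]
eef_rot: [[0.94, 0.341, -0.003], [0.341, -0.94, -0.002], [-0.004, 0.001, -1.0]]
wrist_force: [0.9, -0.2, 0.1]
opening: 1.003
```

Run:
```python
from h import *
np.set_printoptions(precision=4,suppress=True)
s=ctrl.read_state(); np.savez('w5',p=s['ee_pos'],R=s['eef_rot']);w=read_camera('wrist');b=read_camera('side')
save('w5',np.clip(w.astype(float)*2.,0,255).astype(np.uint8)); save('s5',b)
save('s5c',cv2.resize(b[100:200,220:345],None,fx=5,fy=5))
print(s['time_s'],s['ee_pos'],s['wrist_force'])
# predicted side pixels of pack top centre for latched/unlatched
for z in (.122,.130,.144): print(z,proj('side',(.593,-.1315,z)))
```

```text
11.65 [ 0.5373 -0.1534  0.2387] [ 0.8511 -0.233   0.0625]
0.122 [286.7938 128.4686]
0.13 [286.8414 125.3293]
0.144 [286.9261 119.7542]
```

View pics/w5.png

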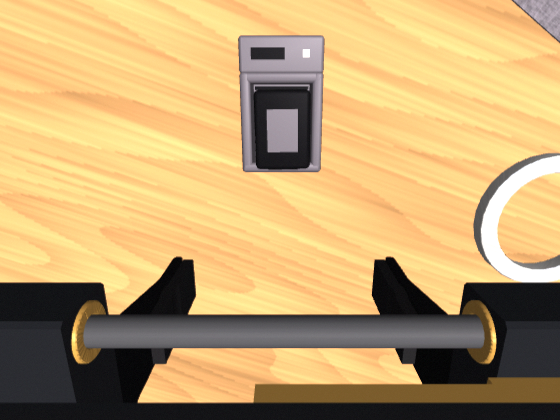

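View pics/s5c.png

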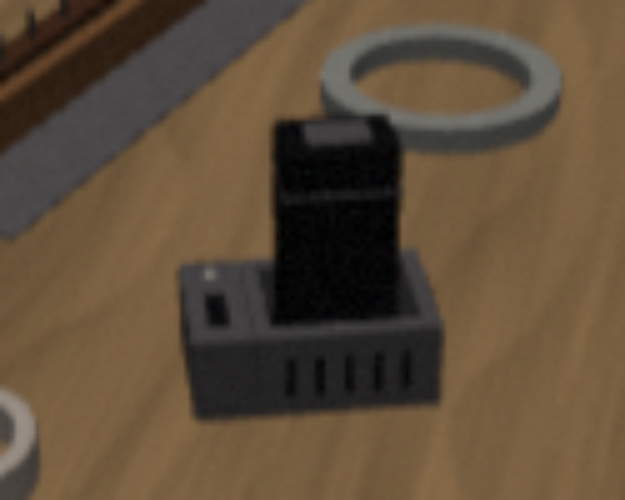

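View pics/s5.png

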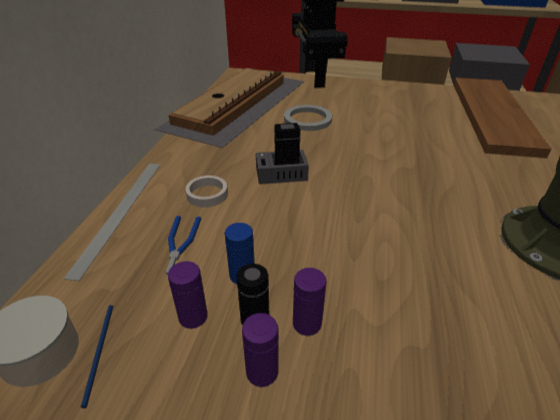

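Run:
```python
from h import *
np.set_printoptions(precision=4,suppress=True)
o1,d1=wray('w5',(282.5,131)); o2,d2=ray('side',(287.8,126.3))
A=np.c_[d1,-d2];t=np.linalg.lstsq(A,o2-o1,rcond=None)[0]
print(o1+d1*t[0],o2+d2*t[1])
for z in (.122,.13,.144):print(z,proj('side',wonz('w5',(282.5,131),z)))
```

```text
[ 0.5939 -0.1325  0.1267] [ 0.591  -0.1332  0.1269]
0.122 [286.7057 128.2313]
0.13 [286.4283 125.1096]
0.144 [285.9357 119.5647]
```

Triangulated pack top is 0.127 m. The held height is 0.130 m and the released height 0.144 m, so the catch is holding. The round battery still stands at side (254,295).

```bash
python3 -c "
from h import *
print(workorder.finish_job())"
```

```text
the job is handed in; nothing more can be done
None
```

The brick-shaped pack is upright in the charger bay with the catch holding it down. I let go, backed the gripper clear and handed the job in at about 11.8 s of the 38 s allowed.

- **Grasp and push:** I gripped the pack across its 40 mm width and lowered it into the bay. I then pushed until it stopped moving while the upward wrist force rose to 20 N, which I took as the cradle's lower stop. During that push there was also a sideways force of up to about 9 N, so the pack may have been pressing lightly on a bay wall. It dropped to under 1 N once I let go.
- **Last check of the pack:** the side and wrist cameras together put the pack's top at 0.127 m. The held height is 0.130 m and the unlatched height is 0.144 m. The two camera rays miss each other by about 3 mm, so the measurement clearly supports "held".
- **Round battery:** it is still standing where it was, and the gripper is empty and well clear of everything.

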